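Click the turn pointer to the ball-topped pawn

TASK

On the turn tracker it is now the tall ball-topped pawn's turn. Push the brass turn pointer gently along its rail with a fingertip, past the stops before it, until it clicks into the stop level with that pawn, and leave it seated there. Do not pinch the pointer, and leave the pawns and everything lying around the tracker as they are.

Things in the scene. Friction and masses are not known exactly. Their poses are not given: they have to be found in the camera images.
- tracker: turn tracker: brown wooden board 154 x 380 x 16 mm that does not shift on the table. Origin: centre of its underside. Its own y axis runs along the rail, the way the pointer must be pushed (from the start of the rail to its far end); the row of five pawn seats lies along own x = -42 mm (the side nearer the robot).
- rail: aluminium rail of the tracker, 14 mm wide, its top 30 mm above the table, with an end block 42 mm high at each end. Origin: table height below the rail's centre line, at the tracker's middle; own y along the rail. Five rounded notches across its top, 45 mm apart, are the click stops, each level with one pawn seat; elsewhere it is smooth.
- turn_pointer (a joint): travel of the pointer along the rail, m: 0 at the start, 0.262 at the far end, growing along the tracker's own y. Click stops at 0.060, 0.105, 0.150, 0.195, 0.240. It slides with about 1 N; within 4 mm of a stop a sprung roller inside pulls it in (the resistance falls to nothing), and about 7 N pushes it on out, so it clicks past the stops on the way. It starts short of the ball-topped pawn.
- pointer_tab (a point): centre of the pointer's thumb tab. The pointer is a brass carriage captive on the rail, 34 mm across x 40 mm along the rail, flat top 46 mm above the table; on its middle stands the tab, 26 mm wide across the rail, 8 mm thick along it, 46 to 75 mm above the table (this point at 60 mm). A needle on its side, in line with the tab, points at the pawn row.
- pawn_ball: the tall ball-topped pawn: 61 mm high, thin tapering neck with a 20 mm ball on top; clearly the tallest of the five. Pewter, 26 mm round foot, loose, standing 4 mm deep in a recessed seat of the tracker. Origin: centre of its underside, 20 mm above the table.
- pawn_cone: a pawn that is a plain pointed cone, 42 mm high. Pewter, 26 mm round foot, loose, standing 4 mm deep in a recessed seat of the tracker. Origin: centre of its underside, 20 mm above the table.
- pawn_drum: a pawn that is a plain upright drum, 32 mm high, 23 mm wide. Pewter, 26 mm round foot, loose, standing 4 mm deep in a recessed seat of the tracker. Origin: centre of its underside, 20 mm above the table.
- pawn_cap: a mushroom-shaped pawn, 36 mm high: thin stem under a 24 mm flat cap. Pewter, 26 mm round foot, loose, standing 4 mm deep in a recessed seat of the tracker. Origin: centre of its underside, 20 mm above the table.
- pawn_steps: a low pawn of two round steps, 26 mm high; always in the seat nearest the start of the rail. Pewter, 26 mm round foot, loose, standing 4 mm deep in a recessed seat of the tracker. Origin: centre of its underside, 20 mm above the table.
- stop1 (a point): centre of pawn seat 1 counted from the start of the rail, on its floor (20 mm above the table); the click stop level with it is at 0.060 m of the pointer's travel
- stop2 (a point): centre of pawn seat 2 counted from the start of the rail, on its floor (20 mm above the table); the click stop level with it is at 0.105 m of the pointer's travel
- stop3 (a point): centre of pawn seat 3 counted from the start of the rail, on its floor (20 mm above the table); the click stop level with it is at 0.150 m of the pointer's travel
- stop4 (a point): centre of pawn seat 4 counted from the start of the rail, on its floor (20 mm above the table); the click stop level with it is at 0.195 m of the pointer's travel
- stop5 (a point): centre of pawn seat 5 counted from the start of the rail, on its floor (20 mm above the table); the click stop level with it is at 0.240 m of the pointer's travel
- d20: translucent red resin twenty-sided die, 27 mm high, lying beside the tracker. Origin: centre of its underside.
- card_box: card deck box 66 x 92 x 22 mm lying on the robot's side of the tracker. Origin: centre of its underside.
- stone1: smoky glass counting stone, 22 mm wide, 10 mm high, beside the rail side of the tracker. Origin: centre of its underside.
- stone2: smoky glass counting stone, 22 mm wide, 10 mm high, beside the rail side of the tracker. Origin: centre of its underside.
- coaster: cork coaster, 92 mm wide, 6 mm thick. Origin: centre of its underside.
Mind the look-alikes: they are no part of the job. Leave any brown or green look-alike of the pawn_steps alone. What is shaped like the pawn_cone but green is not meant.

How it is judged:
At the end, for the whole second after the job is handed in: The pointer rests in the click stop level with the tall ball-topped pawn (its travel within 2.5 mm of that stop), not moving; every pawn stands upright in its own seat, within 6 mm of where it was (((horizontal distance between pawn_ball and stop1 below 0.003 m and value of joint turn_pointer between 0.0575 and 0.0625 m) or (horizontal distance between pawn_ball and stop2 below 0.003 m and value of joint turn_pointer between 0.1025 and 0.1075 m) or (horizontal distance between pawn_ball and stop3 below 0.003 m and value of joint turn_pointer between 0.1475 and 0.1525 m) or (horizontal distance between pawn_ball and stop4 below 0.003 m and value of joint turn_pointer between 0.1925 and 0.1975 m) or (horizontal distance between pawn_ball and stop5 below 0.003 m and value of joint turn_pointer between 0.2375 and 0.2425 m)) and velocity of joint turn_pointer between -0.005 and 0.005 m/s and angle between each of pawn_ball, pawn_cone, pawn_drum, pawn_cap, pawn_steps's own z axis and vertical below 0.15 rad and distance of each of pawn_ball, pawn_cone, pawn_drum, pawn_cap, pawn_steps from where it was at the start of the episode below 0.006 m); the robot touches nothing.
It fails at once if a pawn is lifted, pushed out of its seat or tipped over (distance of any of pawn_ball, pawn_cone, pawn_drum, pawn_cap, pawn_steps from where it was at the start of the episode above 0.01 m or angle between any of pawn_ball, pawn_cone, pawn_drum, pawn_cap, pawn_steps's own z axis and vertical above 0.35 rad).
It fails at once if the pointer is pinched or forced: more than 25 N between fingers and pointer (contact force between the fingers and turn_pointer above 25 N).
It fails at once if the die, the card box, a counting stone or the coaster is moved (distance of any of d20, card_box, stone1, stone2, coaster from where it was at the start of the episode above 0.015 m).
It also fails if it takes over 53 s, if anything falls off the work surface, if the arm or the gripper's body presses on something with over 40 N, if the wrist force passes 120 N, or if a joint passes its speed limit or range.

ROBOT

A 7-joint arm with a two-finger parallel gripper is mounted at the origin on the work surface. World frame = base frame: x ahead of the robot, y to its left, z up, the work surface at z = 0. Lengths are in m, angles in rad, forces in N, time in s.
With the tool pointing down it reaches from about 0.425 to 0.95 m from the base axis. Payload 16.7 kg.
Tool frame: the origin (TCP) lies between the finger pads; the fingertips stand 14 mm ahead of it and the grasp point (between the pads) lies 5 mm behind it; z points along the fingers, y is the direction in which the jaws open and shut (so a half turn about z gives the same grasp; the last joint's range is limited). The gripper opens to 94 mm and grips with 3 to 60 N. Pads are 16 mm wide; open, the fingers measure 119 mm over their backs; the gripper's body (75 mm by 177 mm) begins 78 mm behind the grasp point.
Start: joints at [1.179, 0.426, 0.074, 1.606, -0.034, 1.111, -0.067], TCP at [0.162, -0.655, 0.192] pointing down, gripper open.
Joint ranges: [-2.85, 2.85], [-0.5, 2.14], [-1.23, 1.37], [0.21, 2.46], [-1.02, 4.16], [0.16, 2.05], [-2.73, 2.73]. Speed limits (rad/s): [1.89, 1.89, 2.39, 2.39, 3.01, 3.01, 3.01].

INTERFACE

Orientations are given as a 3x3 rotation matrix whose columns are the frame's x, y, z axes.
In Python, from station import monitor, eyes, manip gives the robot as it stands.
- The arm moves only by the tool carry_out, never from a script. Its argument "motion" is a list of rows, each a list of 3 entries, a list of its own where there are three numbers: the turn, a rotation vector about the tool's x, y, z in rad, then the shift along the tool's x, y, z in mm, then the gripper's target within -1 to 1 (shut at 1, half-way at 0, fully open at -1). In form: [[[rx, ry, rz], [dx, dy, dz], fingers], ...]. A call has exactly 8 rows; each row is the pose to reach, as a shift and turn from the pose commanded when the call began, along the tool's axes at that moment; what a row does not reach only later rows make up. A row lasts 1/10 s, in which the tool goes at most 50 mm and 8.59 degrees, less where a joint would pass 70% of its speed; a pose out of reach is approached as far as the arm can. A call with a gripper value outside its range is refused whole. The fingers move at their own pace and stop on an object; the grip force is fixed at half the most. Time passes only in rows, so rows that repeat a pose let the fingers close, or fill a call up. It gives the time, the measured TCP pose, the force and the opening at its end, in the units of the state.
- monitor.observe(): the state, without advancing time (a new reading comes with each control period).
- eyes.get_image(name): name is "scene" or "top" or "wrist"; returns the picture (480x640x3 uint8, blue, green, red); there is no depth.
- eyes.camera_params(name): a dict with "mtx" (3x3 intrinsics, pixels), "extrinsics" (4x4, takes a point from world to camera coordinates). Camera axes: x right, y down, z forward; pixel columns grow to the right and rows downward; lengths in m; the calibration is good to about 2 mm. A picture is of the moment at which its call begins: read the wrist's pose just before it. camera_params takes no time and is no camera call; for the wrist camera it gives the pose at the moment of the call.
- manip.sign_off(): hands the job in, once; it reports no verdict.
The state is a dict: "clock": time; "q": joint angles; "dq": joint speeds; "tau": joint torques, N m; "eef_pos": TCP position; "ee_rot": TCP orientation; "force": force on the tool from outside, world axes, zero at the start; "moment": the same for the moment, N m; "width": finger opening in m.
Only numpy, scipy, OpenCV 4.12 (cv2) and the standard library are available. Lean on these libraries where they do the work, as an engineer would, in place of code of your own. Each camera call takes 0.05 s, during which the arm holds its last target.

## Working session

There is one attempt and no reset: what is moved stays moved. The work goes in short steps, Python scripts to look and compute and a tool call to move; the robot and the scene stay as the last step left them, time stands still between calls to the robot, and variables do not carry over. Pictures are saved under pics/ and viewed, and the job is handed in when it is done.

Besides the shell and the picture viewer there is one more tool, called after "Emit:" as name(argument=value, ...) on one line, values as JSON. carry_out: Moves the arm, as the interface text tells. Its arguments: {"type":"object","properties":{"motion":{"type":"array"}},"required":["motion"]}

```bash
mkdir -p pics
python3 - <<'E'
from station import monitor, eyes, manip
import cv2, numpy as np
s=monitor.observe()
for k in('clock','eef_pos','ee_rot','force','width'):print(k,np.round(s[k],4))
for n in('scene','top'):
    cv2.imwrite(f'pics/{n}0.png',eyes.get_image(n))
    p=eyes.camera_params(n);print(n,np.round(p['mtx'],1).tolist(),np.round(p['extrinsics'],3).tolist())
E
```

```text
clock 0.0
eef_pos [ 0.1621 -0.6548  0.1915]
ee_rot [[ 9.707e-01  2.404e-01 -4.000e-04]
 [ 2.404e-01 -9.707e-01  1.200e-03]
 [-1.000e-04 -1.300e-03 -1.000e+00]]
force [0.9203 0.4438 0.207 ]
width 0.0944
scene [[543.9, 0.0, 316.8], [0.0, 543.9, 232.4], [0.0, 0.0, 1.0]] [[-0.466, 0.885, 0.01, 0.318], [0.743, 0.398, -0.538, -0.34], [-0.48, -0.243, -0.843, 1.248], [0.0, 0.0, 0.0, 1.0]]
top [[546.5, 0.0, 308.1], [0.0, 546.5, 248.9], [0.0, 0.0, 1.0]] [[0.007, -1.0, 0.005, -0.101], [-0.995, -0.008, -0.102, 0.548], [0.102, -0.004, -0.995, 0.877], [0.0, 0.0, 0.0, 1.0]]
```

View pics/scene0.png

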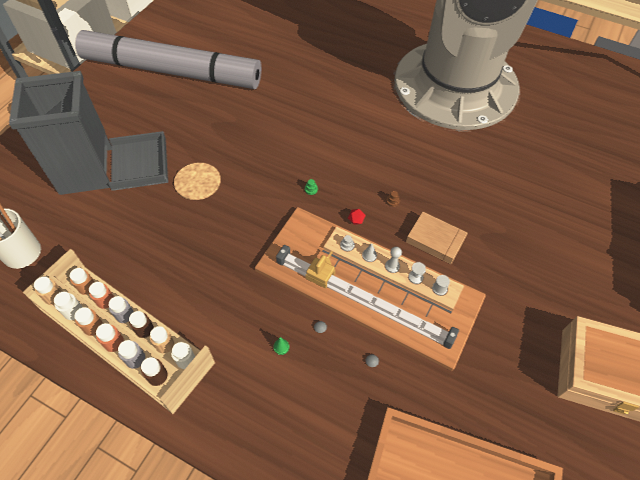

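View pics/top0.png

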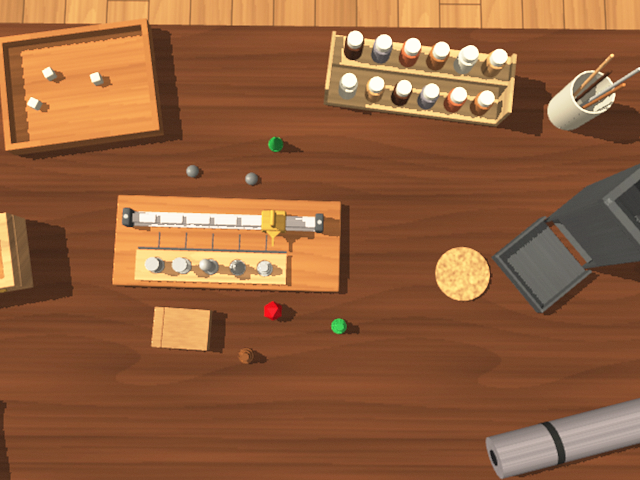

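Run:
```python
import cv2
t=cv2.imread('pics/top0.png');cv2.imwrite('pics/topz.png',cv2.resize(t[185:305,105:355],None,fx=3.2,fy=3.2,interpolation=cv2.INTER_CUBIC))
t=cv2.imread('pics/scene0.png');cv2.imwrite('pics/scz.png',cv2.resize(t[200:370,250:490],None,fx=3.3,fy=3.3,interpolation=cv2.INTER_CUBIC))
```

```text
(no output)
```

View pics/topz.png

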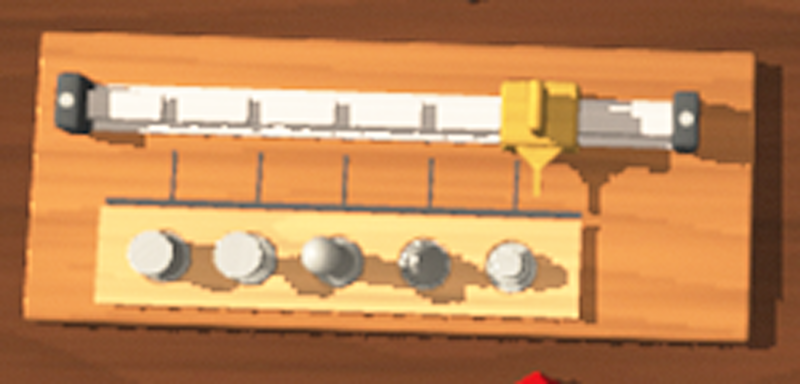

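View pics/scz.png

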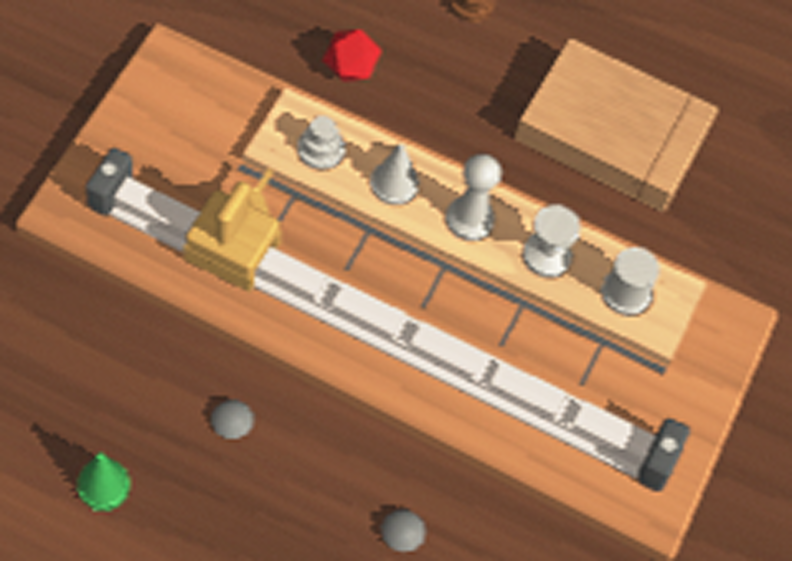

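```bash
cat > h.py <<'E'
import numpy as np, cv2
from station import monitor, eyes, manip
def ray(cam,px,z):
    p=eyes.camera_params(cam);K=np.array(p['mtx']);E=np.array(p['extrinsics']);R=E[:3,:3];t=E[:3,3]
    c=-R.T@t; d=R.T@np.linalg.inv(K)@np.array([px[0],px[1],1.]); return c+d*(z-c[2])/d[2]
def proj(cam,P):
    p=eyes.camera_params(cam);E=np.array(p['extrinsics']);q=E[:3,:3]@np.array(P)+E[:3,3];u=np.array(p['mtx'])@q;return u[:2]/u[2]
E
python3 - <<'E'
from h import *
tz=lambda x,y:(x/3.2+105,y/3.2+185)
sz=lambda x,y:(x/3.3+250,y/3.3+200)
def show(n,cam,px,z):
    print(n,cam,np.round(ray(cam,px,z)*1000,1)[:2])
for n,c in dict(FarRail=(40,33),StartRail=(753,53),FarPawn=(24,318),StartPawn=(748,342)).items(): show(n,'top',tz(*c),.016)
for n,c in dict(StartRobot=(153,25),StartRail=(17,226),FarRobot=(777,313),FarRail=(670,558)).items(): show(n,'scene',sz(*c),.016)
show('endS','top',tz(686,119),.042);show('endF','top',tz(68,100),.042)
show('endS','scene',sz(110,168),.042);show('endF','scene',sz(669,450),.042)
for i,c in enumerate([(516,168),(431,175),(345,175),(260,172),(175,172)]):show('line%d'%(i+1),'top',tz(*c),.016)
for i,c in enumerate([(429,118),(342,117),(255,115),(169,110)]):show('notch%d'%(i+2),'top',tz(*c),.03)
for i,c in enumerate([(329,294),(406,331),(486,373),(568,411)]):show('notch%d'%(i+2),'scene',sz(*c),.03)
show('tabtop','top',tz(537,105),.075);show('tabtop','scene',sz(240,195),.075)
show('ball','top',tz(322,250),.071);show('ball','scene',sz(482,172),.071)
# yellow mask
for cam in('top','scene'):
    im=cv2.imread(f'pics/{cam}0.png');hsv=cv2.cvtColor(im,cv2.COLOR_BGR2HSV)
    m=cv2.inRange(hsv,(18,150,120),(32,255,255));n,l,st,ce=cv2.connectedComponentsWithStats(m)
    print([ (st[i].tolist()) for i in range(1,n) if st[i][4]>40])
E
```

```text
FarRail top [639.1 226.6]
StartRail top [ 631.4 -151. ]
FarPawn top [488.4 228.5]
StartPawn top [ 478.7 -148.5]
StartRobot scene [ 485. -148.]
StartRail scene [ 635.2 -148.5]
FarRobot scene [492.  229.8]
FarRail scene [643.  225.7]
endS top [ 591.8 -115. ]
endF top [599.2 201.7]
endS scene [ 593.  -113.8]
endF scene [603.3 204.6]
line1 top [569.1 -26.4]
line2 top [565.   18.2]
line3 top [564.7  63.4]
line4 top [565.9 108. ]
line5 top [565.6 152.6]
notch2 top [593.1  18.1]
notch3 top [593.3  63.3]
notch4 top [594.  108.4]
notch5 top [596.3 153.1]
notch2 scene [599.5  19.7]
notch3 scene [599.9  63.7]
notch4 scene [602.1 109.2]
notch5 scene [601.7 153.5]
tabtop top [593.2 -40.6]
tabtop scene [592.1 -37. ]
ball top [520.9  64.3]
ball scene [519.3  65.4]
[[261, 210, 25, 36, 540]]
[]
```

Run:
```python
from h import *
for c in [(65,192),(105,182),(110,188),(165,176),(165,133),(258,75),(80,48),(100,60)]: print(c,np.round(ray('scene',c,0)[:2],3),np.round(ray('scene',c,.2)[:2],3))
for a in np.linspace(0,1,7):
    P=np.array([.162,-.655,.18])*(1-a)+np.array([.594,-.075,.18])*a
    print(np.round(P,3),proj('scene',P).round())
im=eyes.get_image('wrist');cv2.imwrite('pics/w0.png',im)
```

```text
(65, 192) [ 0.658 -0.573] [ 0.737 -0.404]
(105, 182) [ 0.601 -0.52 ] [ 0.693 -0.364]
(110, 188) [ 0.608 -0.502] [ 0.699 -0.349]
(165, 176) [ 0.532 -0.424] [ 0.64 -0.29]
(165, 133) [ 0.438 -0.494] [ 0.568 -0.343]
(258, 75) [ 0.189 -0.413] [ 0.377 -0.281]
(80, 48) [ 0.312 -0.836] [ 0.471 -0.606]
(100, 60) [ 0.322 -0.766] [ 0.479 -0.552]
[ 0.162 -0.655  0.18 ] [162. -34.]
[ 0.234 -0.558  0.18 ] [179.  -3.]
[ 0.306 -0.462  0.18 ] [198.  31.]
[ 0.378 -0.365  0.18 ] [220.  69.]
[ 0.45  -0.268  0.18 ] [243. 112.]
[ 0.522 -0.172  0.18 ] [271. 160.]
[ 0.594 -0.075  0.18 ] [301. 216.]
```

View pics/w0.png

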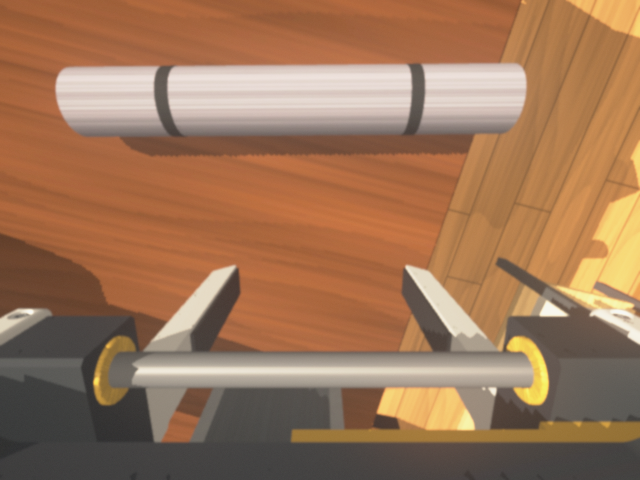

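Emit:
carry_out(motion=[[[0, 0, 0], [20, -16, -30], 1], [[0, 0, 0.03], [60, -48, -30], 1], [[0, 0, 0.06], [95, -78, -30], 1], [[0, 0, 0.09], [130, -107, -30], 1], [[0, 0, 0.12], [168, -138, -30], 1], [[0, 0, 0.15], [205, -168, -30], 1], [[0, 0, 0.2], [242, -199, -30], 1], [[0, 0, 0.265], [280, -230, -30], 1]])

```text
clock: 0.95
eef_pos: [0.3794, -0.3629, 0.2222]
ee_rot: [[1.0, -0.025, 0.0], [-0.025, -1.0, -0.0], [0.0, 0.0, -1.0]]
force: [1.0, -0.8, -0.0]
width: 0.0337
```

Emit:
carry_out(motion=[[[0, 0, 0], [25, -35, 0], 1], [[0, 0, 0], [55, -78, 0], 1], [[0, 0, 0], [85, -120, 10], 1], [[0, 0, 0], [118, -163, 20], 1], [[0, 0, 0], [148, -206, 40], 1], [[0, 0, 0], [178, -248, 60], 1], [[0, 0, 0], [207, -288, 72], 1], [[0, 0, 0], [207, -288, 72], 1]])

```text
clock: 1.75
eef_pos: [0.5934, -0.0766, 0.1486]
ee_rot: [[1.0, -0.018, -0.001], [-0.018, -1.0, 0.002], [-0.001, -0.002, -1.0]]
force: [-0.2, -0.9, 0.1]
width: 0.0006
```

Run:
```python
from h import *
s=monitor.observe();print(s['eef_pos'],s['width'],s['force'],s['clock'])
for n in('top','scene','wrist'):cv2.imwrite(f'pics/{n}1.png',eyes.get_image(n))
a=cv2.imread('pics/scene1.png')[150:350,230:470];b=cv2.imread('pics/wrist1.png')
cv2.imwrite('pics/c1.png',cv2.resize(a,None,fx=3,fy=3))
```

```text
[ 0.59337479 -0.07663024  0.14860538] 0.000607096991107915 [-0.21445476 -0.91217123  0.14300405] 1.75
```

View pics/c1.png

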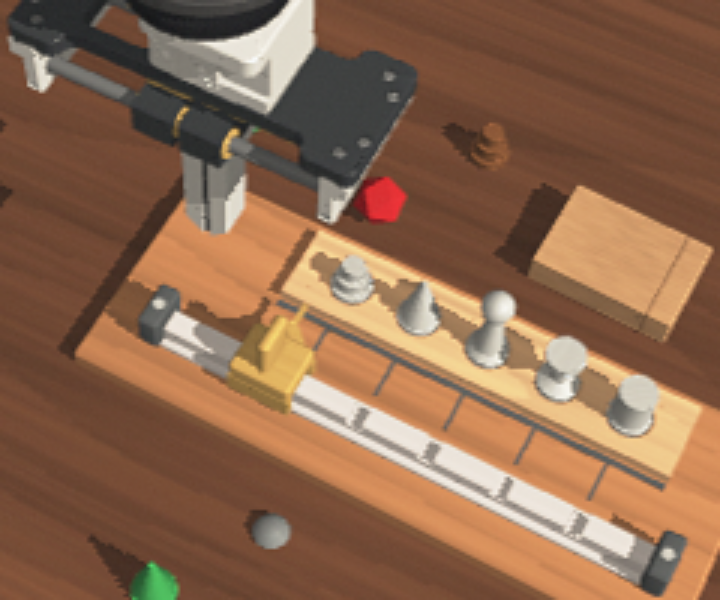

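View pics/wrist1.png

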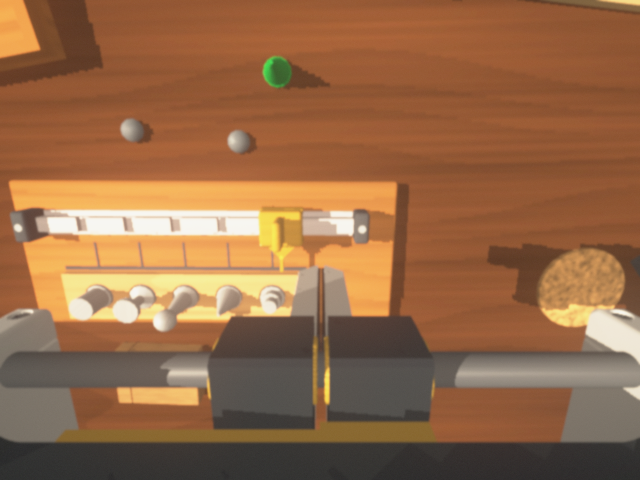

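Emit:
carry_out(motion=[[[0, 0, 0], [0, 2, 10], 1], [[0, 0, 0], [0, 2, 25], 1], [[0, 0, 0], [0, 2, 40], 1], [[0, 0, 0], [0, 2, 55], 1], [[0, 0, 0], [0, 2, 70], 1], [[0, 0, 0], [0, 2, 80], 1], [[0, 0, 0], [0, 2, 83], 1], [[0, 0, 0], [0, 2, 83], 1]])

```text
clock: 2.7
eef_pos: [0.5919, -0.0832, 0.0667]
ee_rot: [[1.0, -0.022, -0.001], [-0.022, -1.0, 0.0], [-0.001, -0.0, -1.0]]
force: [-0.1, 0.2, -0.1]
width: 0.0004
```

Run:
```python
from h import *
s=monitor.observe();print(s['eef_pos'],s['ee_rot'],s['force'],s['clock'])
for n in('top','scene'):cv2.imwrite(f'pics/{n}2.png',eyes.get_image(n))
a=cv2.imread('pics/scene2.png')[150:350,230:470]
cv2.imwrite('pics/c2.png',cv2.resize(a,None,fx=3,fy=3))
```

```text
[ 0.59193821 -0.08320089  0.06674942] [[ 9.99755005e-01 -2.21256959e-02 -6.19619217e-04]
 [-2.21255896e-02 -9.99755183e-01  1.77953103e-04]
 [-6.23404860e-04 -1.64200064e-04 -9.99999792e-01]] [-0.0732212   0.1996137  -0.09579067] 2.7
```

View pics/c2.png

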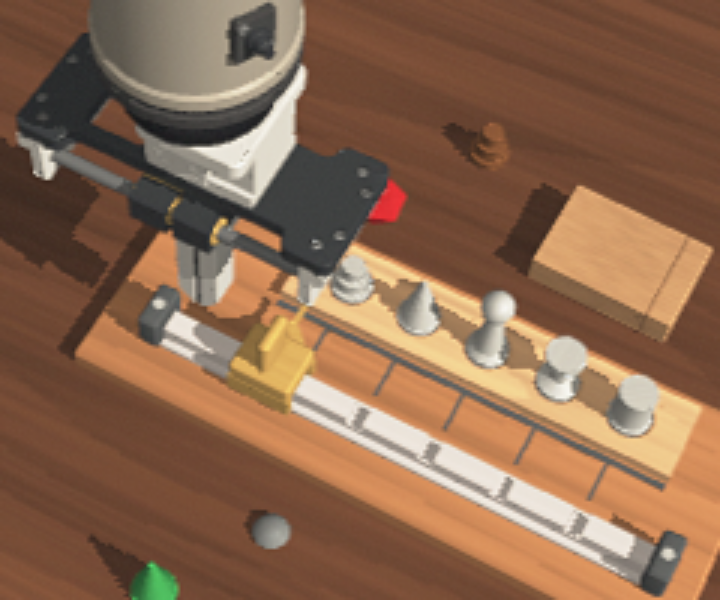

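Emit:
carry_out(motion=[[[0, 0, 0], [1, -3, 0], 1], [[0, 0, 0], [2, -6, 0], 1], [[0, 0, 0], [2, -9, 0], 1], [[0, 0, 0], [2, -12, 0], 1], [[0, 0, 0], [2, -15, 0], 1], [[0, 0, 0], [2, -18, 0], 1], [[0, 0, 0], [2, -20, 0], 1], [[0, 0, 0], [2, -21, 0], 1]])

```text
clock: 3.6
eef_pos: [0.5945, -0.062, 0.0672]
ee_rot: [[1.0, -0.022, 0.0], [-0.022, -1.0, 0.0], [0.0, -0.0, -1.0]]
force: [0.4, -1.1, -0.6]
width: 0.0005
```

Emit:
carry_out(motion=[[[0, 0, 0], [0, -1, 0], 1], [[0, 0, 0], [0, -2, 0], 1], [[0, 0, 0], [0, -3, 0], 1], [[0, 0, 0], [0, -4, 0], 1], [[0, 0, 0], [0, -5, 0], 1], [[0, 0, 0], [0, -6, 0], 1], [[0, 0, 0], [0, -7, 0], 1], [[0, 0, 0], [0, -8, 0], 1]])

```text
clock: 4.4
eef_pos: [0.5947, -0.0543, 0.0672]
ee_rot: [[1.0, -0.022, 0.0], [-0.022, -1.0, 0.0], [0.0, -0.0, -1.0]]
force: [0.9, -0.2, -0.7]
width: 0.0005
```

```bash
cat > look.py <<'E'
from h import *
import sys
k=sys.argv[1]
s=monitor.observe();print(s['eef_pos'],s['force'],s['clock'])
for n,r in(('scene',(150,350,230,470)),('top',(180,310,100,360))):
    im=eyes.get_image(n);a=im[r[0]:r[1],r[2]:r[3]]
    cv2.imwrite(f'pics/{n}{k}.png',cv2.resize(a,None,fx=3,fy=3,interpolation=cv2.INTER_CUBIC))
E
python3 look.py 3
```

```text
[ 0.59472662 -0.05428294  0.06719774] [ 0.93865653 -0.23218024 -0.73482415] 4.4
```

View pics/scene3.png

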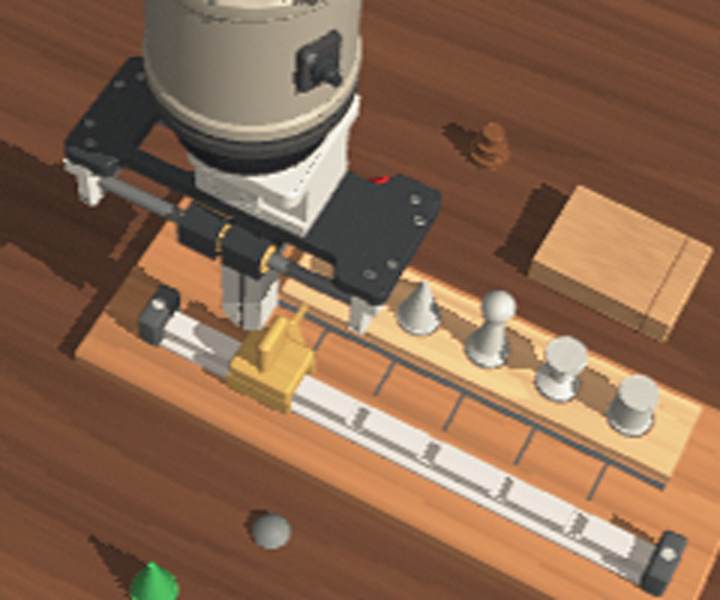

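View pics/top3.png

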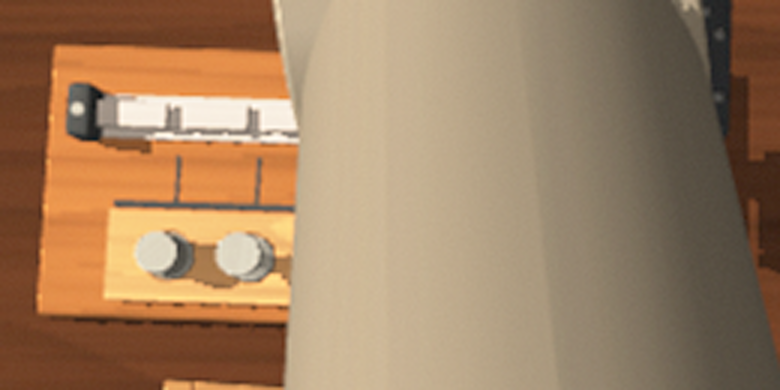

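Emit:
carry_out(motion=[[[0, 0, 0], [0, -1, 0], 1], [[0, 0, 0], [0, -2, 0], 1], [[0, 0, 0], [0, -3, 0], 1], [[0, 0, 0], [0, -4, 0], 1], [[0, 0, 0], [0, -5, 0], 1], [[0, 0, 0], [0, -6, 0], 1], [[0, 0, 0], [0, -7, 0], 1], [[0, 0, 0], [0, -8, 0], 1]])

```text
clock: 5.3
eef_pos: [0.5949, -0.0463, 0.0672]
ee_rot: [[1.0, -0.022, 0.0], [-0.022, -1.0, 0.0], [0.0, -0.0, -1.0]]
force: [0.6, 0.1, -0.5]
width: 0.0005
```

```bash
python3 look.py 4
```

```text
[ 0.59493916 -0.04625753  0.06722156] [ 0.57966544  0.11993103 -0.50118362] 5.3
```

View pics/scene4.png

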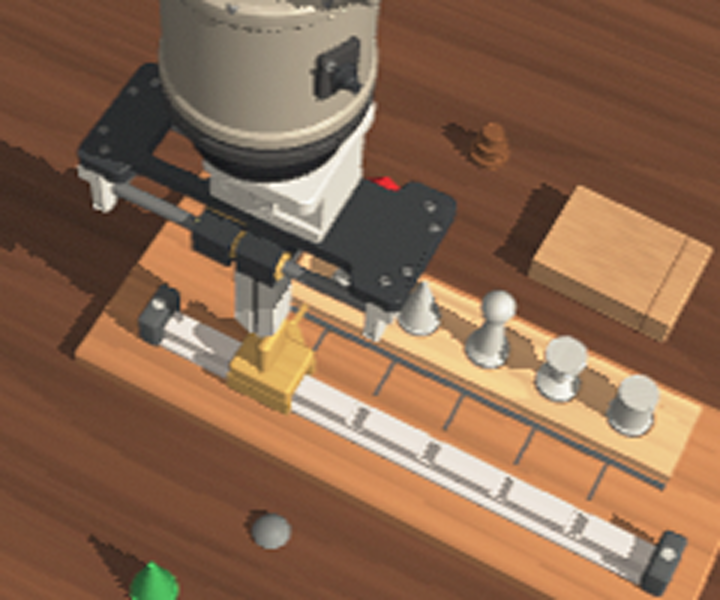

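Run:
```python
from h import *
p=eyes.camera_params('scene');E=np.array(p['extrinsics']);print(-E[:3,:3].T@E[:3,3])
im=eyes.get_image('scene');x0,y0=280,220;f=10
a=cv2.resize(im[y0:y0+58,x0:x0+75],None,fx=f,fy=f,interpolation=cv2.INTER_CUBIC)
def d(P,c):
    q=((proj('scene',P)-[x0,y0]+.5)*f).astype(int);cv2.circle(a,tuple(int(v) for v in q),4,c,-1)
for dx in(-8,8):
  for dy in(-12.5,12.5): d([.595+dx/1e3,-.0463+dy/1e3,.053],(255,0,0))
for dx in(-13,13):
  for dy in(-4,4): d([.594+dx/1e3,-.039+dy/1e3,.075],(0,0,255))
cv2.imwrite('pics/z5.png',a)
```

```text
[1.00014063 0.15775973 0.86490136]
```

View pics/z5.png

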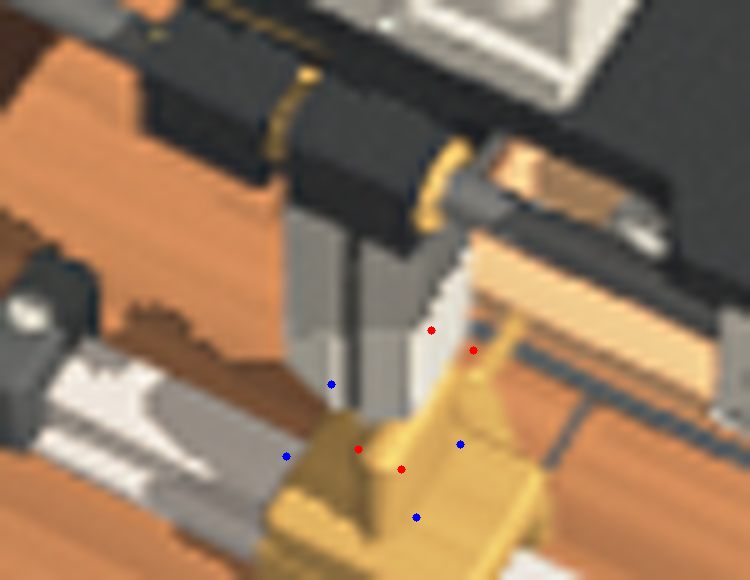

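Run:
```python
from h import *
for k,T in ((1,[.5934,-.0766,.1486]),(2,[.5919,-.0832,.0667])):
    im=cv2.imread(f'pics/scene{k}.png');f=10
    c=proj('scene',T).round().astype(int);x0,y0=c[0]-35,c[1]-28
    a=cv2.resize(im[y0:y0+56,x0:x0+70],None,fx=f,fy=f,interpolation=cv2.INTER_CUBIC)
    for dz,col in((0,(0,255,0)),(-.014,(255,0,0))):
      for dx in(-8,8):
       for dy in(-12.5,12.5):
        q=((proj('scene',np.array(T)+[dx/1e3,dy/1e3,dz])-[x0,y0]+.5)*f).astype(int);cv2.circle(a,(int(q[0]),int(q[1])),4,col,-1)
    cv2.imwrite(f'pics/f{k}.png',a)
```

```text
(no output)
```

View pics/f1.png

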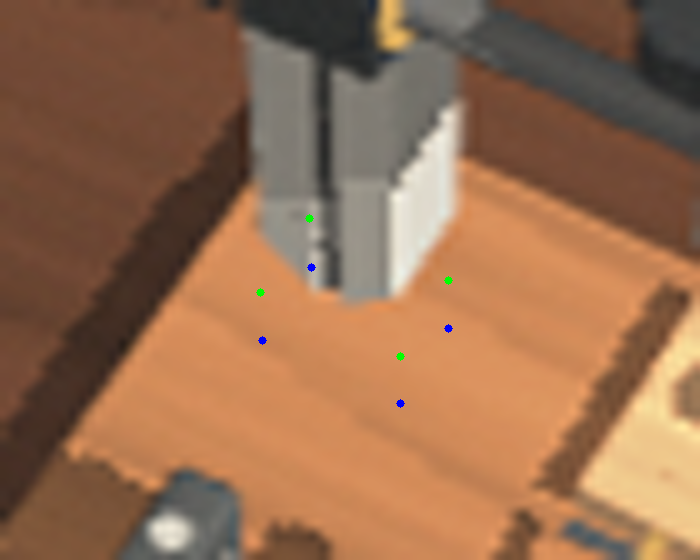

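View pics/f2.png

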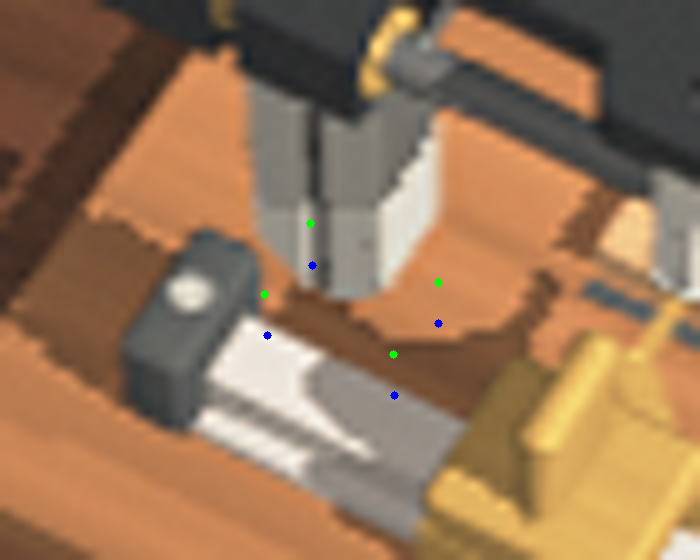

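Run:
```python
from h import *
s=monitor.observe();T=np.array(s['eef_pos']);R=np.array(s['ee_rot'])
p=eyes.camera_params('wrist');E=np.array(p['extrinsics']);c=-E[:3,:3].T@E[:3,3];print('cam in tool mm',(R.T@(c-T)*1000).round(1))
print('cam z axis in tool',(R.T@E[2,:3]).round(3))
for dx in(-8,0,8):
  for dz in(-11,0,14): print(dx,dz,proj('wrist',T+R@np.array([dx,0,dz])/1000).round(1))
im=eyes.get_image('wrist');cv2.imwrite('pics/w6.png',im)
cv2.imwrite('pics/w6z.png',cv2.resize(im[180:330,220:420],None,fx=4,fy=4,interpolation=cv2.INTER_CUBIC))
```

```text
cam in tool mm [  75.4   -0.5 -193.5]
cam z axis in tool [-0.259 -0.001  0.966]
-8 -11 [321.8 291. ]
-8 0 [321.8 283.6]
-8 14 [321.7 275.2]
0 -11 [321.8 278.4]
0 0 [321.8 271.6]
0 14 [321.7 263.8]
8 -11 [321.8 265.6]
8 0 [321.8 259.4]
8 14 [321.7 252.3]
```

View pics/w6z.png

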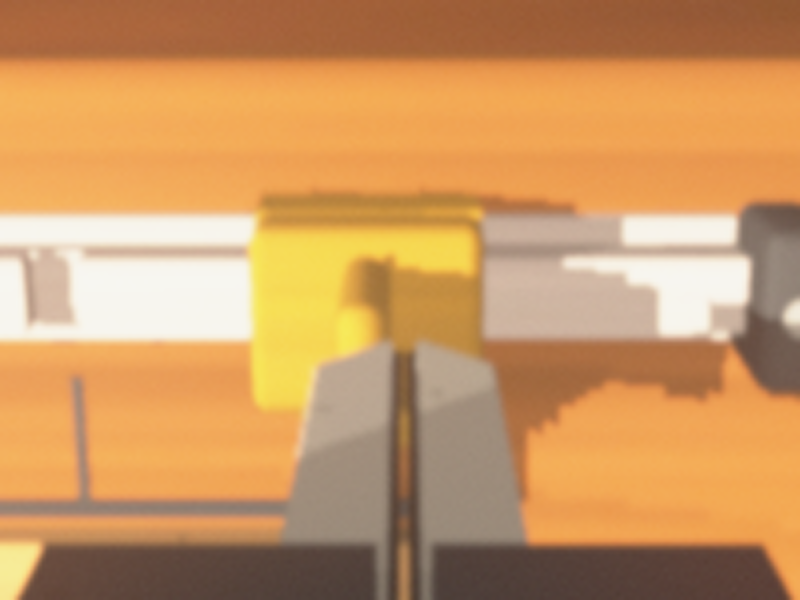

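Emit:
carry_out(motion=[[[0, 0, 0], [0, 5, 0], 1], [[0, 0, 0], [0, 12, 0], 1], [[0, 0, 0], [0, 20, 0], 1], [[0, 0, 0], [0, 28, 0], 1], [[0, 0, 0], [0, 34, 0], 1], [[0, 0, 0], [0, 34, 5], 1], [[0, 0, 0], [0, 34, 10], 1], [[0, 0, 0], [0, 34, 13], 1]])

```text
clock: 6.3
eef_pos: [0.5938, -0.0799, 0.0534]
ee_rot: [[1.0, -0.022, -0.001], [-0.022, -1.0, 0.0], [-0.001, -0.0, -1.0]]
force: [0.1, -0.1, -0.6]
width: 0.0006
```

Run:
```python
from h import *
s=monitor.observe();print(s['eef_pos'],s['force'],s['clock'])
im=eyes.get_image('wrist')
cv2.imwrite('pics/w7z.png',cv2.resize(im[180:330,220:420],None,fx=4,fy=4,interpolation=cv2.INTER_CUBIC))
im=eyes.get_image('scene')
cv2.imwrite('pics/s7z.png',cv2.resize(im[210:300,270:390],None,fx=6,fy=6,interpolation=cv2.INTER_CUBIC))
```

```text
[ 0.59383768 -0.07989515  0.05342668] [ 0.07299018 -0.07696618 -0.64570942] 6.3
```

View pics/w7z.png

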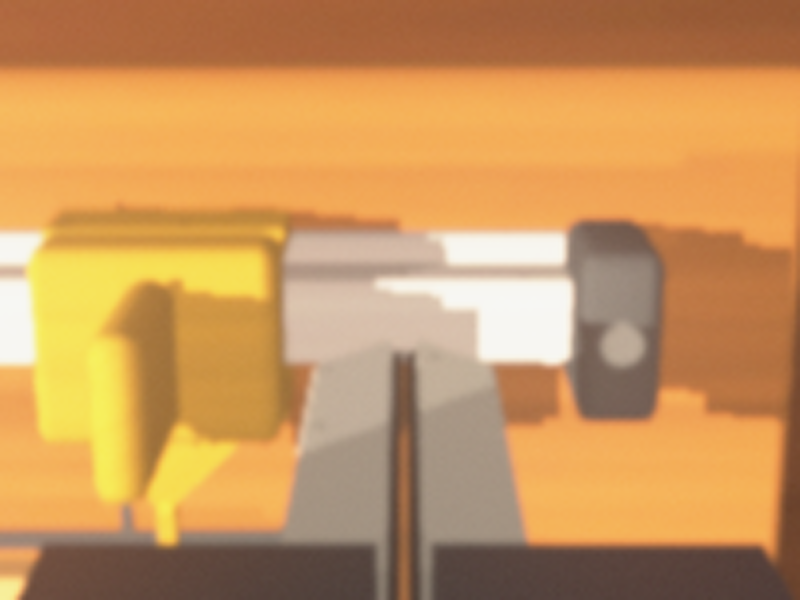

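View pics/s7z.png

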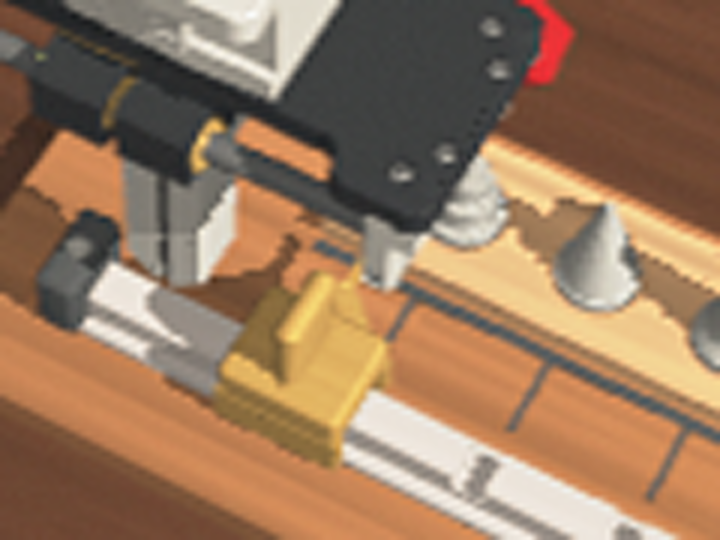

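Run:
```python
from h import *
s=monitor.observe();T=np.array(s['eef_pos']);R=np.array(s['ee_rot'])
def P(c):
    p=eyes.camera_params(c);return np.array(p['mtx'])@np.array(p['extrinsics'])[:3]
def tri(a,b):
    X=cv2.triangulatePoints(P('wrist'),P('scene'),np.array(a,float).reshape(2,1),np.array(b,float).reshape(2,1));X=(X[:3]/X[3]).ravel();
    print('world',(X*1e3).round(1),'tool',(R.T@(X-T)*1e3).round(1),'res',proj('wrist',X)-a,proj('scene',X)-b)
w=lambda x,y:np.array((220+x/4,180+y/4));sc=lambda x,y:np.array((270+x/6,210+y/6))
tri(w(403,350),sc(168,277))   # gap bottom
tri(w(318,368),sc(207,280))  # left/+y finger outer bottom
tri(w(392,345),sc(168,278))
tri(w(490,365),sc(135,262))
# controls: tab top corner rail side start, block dot
tri(w(622,344),sc(78,243))
tri(w(110,338),sc(292,345))
tri(w(110,500),sc(330,280))
```

```text
world [600.8 -79.5  63.6] tool [  7.   -0.5 -10.2] res [ 0.26247057 -0.75247441] [ 0.07426482 -0.07143435]
world [600.4 -67.3  70.9] tool [  6.4 -12.7 -17.5] res [-0.11098502  0.41244476] [-0.03587325  0.04039583]
world [603.3 -78.   68.1] tool [  9.5  -2.  -14.7] res [ 0.28777976 -0.81998459] [ 0.07951449 -0.07616525]
world [595.2 -93.3  53.1] tool [ 1.7 13.4  0.3] res [ 0.93599501 -2.4799727 ] [ 0.26382044 -0.23980976]
world [ 591.9 -115.1   40.8] tool [-1.  35.3 12.7] res [-0.00487963  0.00730953] [-0.0010825   0.00058002]
world [605.  -37.6  66.6] tool [ 10.3 -42.5 -13.2] res [ 0.30321432 -1.31135443] [ 0.11085288 -0.13462005]
world [583.4 -36.7  71.5] tool [-11.3 -42.9 -18. ] res [ 0.06025892 -3.57195266] [ 0.21133638 -0.41776422]
```

Emit:
carry_out(motion=[[[0, 0, 0], [0, 0, 2], 1], [[0, 0, 0], [0, 0, 4], 1], [[0, 0, 0], [0, 0, 5], 1], [[0, 0, 0], [0, 0, 5], 1], [[0, 0, 0], [0, -1, 5], 1], [[0, 0, 0], [0, -2, 5], 1], [[0, 0, 0], [0, -3, 5], 1], [[0, 0, 0], [0, -4, 5], 1]])

```text
clock: 7.2
eef_pos: [0.5943, -0.0762, 0.0493]
ee_rot: [[1.0, -0.022, 0.0], [-0.022, -1.0, 0.0], [0.0, -0.0, -1.0]]
force: [0.4, -1.1, 1.0]
width: 0.0006
```

Emit:
carry_out(motion=[[[0, 0, 0], [0, -1, 0], 1], [[0, 0, 0], [0, -2, 0], 1], [[0, 0, 0], [0, -3, 0], 1], [[0, 0, 0], [0, -4, 0], 1], [[0, 0, 0], [0, -5, 0], 1], [[0, 0, 0], [0, -6, 0], 1], [[0, 0, 0], [0, -7, 0], 1], [[0, 0, 0], [0, -8, 0], 1]])

```text
clock: 8.0
eef_pos: [0.5944, -0.0682, 0.0492]
ee_rot: [[1.0, -0.022, -0.0], [-0.022, -1.0, 0.0], [-0.0, -0.0, -1.0]]
force: [0.3, -0.5, 0.3]
width: 0.0005
```

Emit:
carry_out(motion=[[[0, 0, 0], [0, -1, 0], 1], [[0, 0, 0], [0, -2, 0], 1], [[0, 0, 0], [0, -3, 0], 1], [[0, 0, 0], [0, -4, 0], 1], [[0, 0, 0], [0, -5, 0], 1], [[0, 0, 0], [0, -6, 0], 1], [[0, 0, 0], [0, -7, 0], 1], [[0, 0, 0], [0, -8, 0], 1]])

```text
clock: 8.8
eef_pos: [0.5946, -0.0602, 0.0492]
ee_rot: [[1.0, -0.022, 0.0], [-0.022, -1.0, 0.0], [0.0, -0.0, -1.0]]
force: [1.0, -0.1, 0.4]
width: 0.0006
```

```bash
cat > look2.py <<'E'
from h import *
import sys
k=sys.argv[1]
s=monitor.observe();print(s['eef_pos'].round(4) if hasattr(s['eef_pos'],'round') else s['eef_pos'],s['force'],s['clock'])
a=cv2.resize(eyes.get_image('wrist')[180:330,220:420],None,fx=3,fy=3,interpolation=cv2.INTER_CUBIC)
b=cv2.resize(eyes.get_image('scene')[205:325,270:430],None,fx=4.5,fy=4.5,interpolation=cv2.INTER_CUBIC)
cv2.imwrite(f'pics/w{k}.png',a);cv2.imwrite(f'pics/s{k}.png',b)
E
python3 look2.py 8
```

```text
[ 0.5946 -0.0602  0.0492] [ 0.97377307 -0.09495855  0.40034937] 8.8
```

View pics/w8.png

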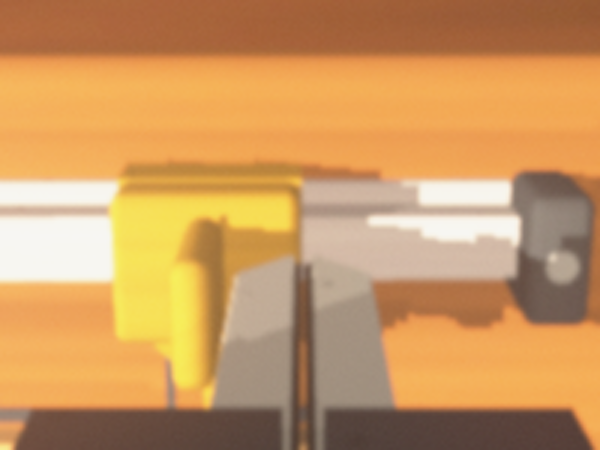

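View pics/s8.png

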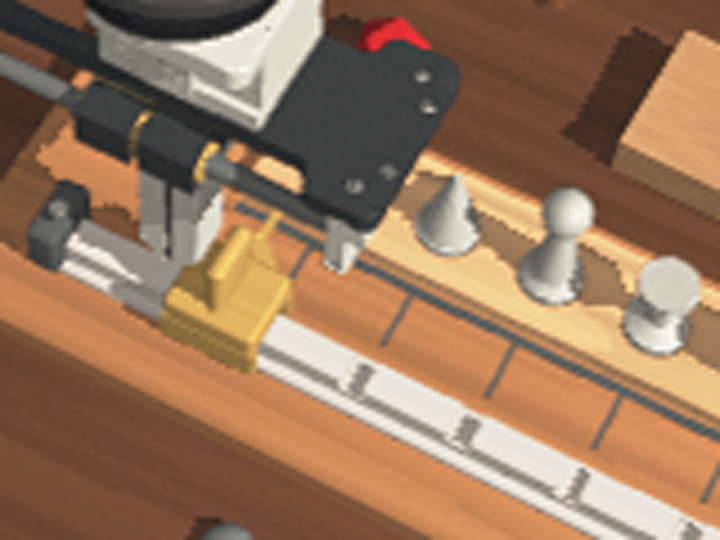

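Emit:
carry_out(motion=[[[0, 0, 0], [0, -1, 0], 1], [[0, 0, 0], [0, -2, 0], 1], [[0, 0, 0], [0, -3, 0], 1], [[0, 0, 0], [0, -4, 0], 1], [[0, 0, 0], [0, -5, 0], 1], [[0, 0, 0], [0, -6, 0], 1], [[0, 0, 0], [0, -7, 0], 1], [[0, 0, 0], [0, -8, 0], 1]])

```text
clock: 9.7
eef_pos: [0.5947, -0.0523, 0.0492]
ee_rot: [[1.0, -0.022, -0.0], [-0.022, -1.0, 0.0], [-0.0, -0.0, -1.0]]
force: [0.3, -0.9, 0.4]
width: 0.0003
```

```bash
python3 look2.py 9
```

```text
[ 0.5947 -0.0523  0.0492] [ 0.33971086 -0.88713091  0.36535974] 9.7
```

View pics/w9.png

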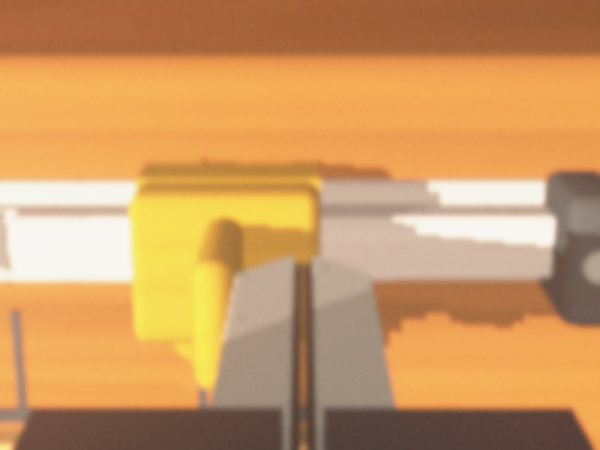

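View pics/s9.png

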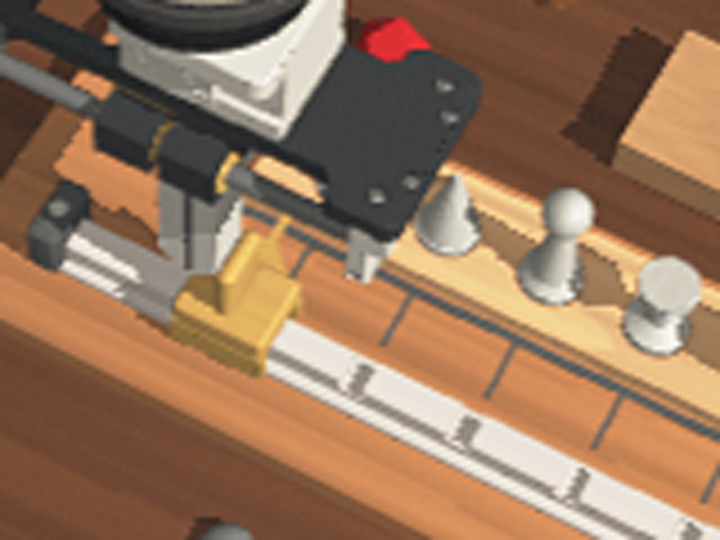

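Emit:
carry_out(motion=[[[0, 0, 0], [0, -1, 0], 1], [[0, 0, 0], [0, -2, 0], 1], [[0, 0, 0], [0, -3, 0], 1], [[0, 0, 0], [0, -4, 0], 1], [[0, 0, 0], [0, -5, 0], 1], [[0, 0, 0], [0, -6, 0], 1], [[0, 0, 0], [0, -7, 0], 1], [[0, 0, 0], [0, -8, 0], 1]])

```text
clock: 10.6
eef_pos: [0.5949, -0.0442, 0.0492]
ee_rot: [[1.0, -0.022, -0.0], [-0.022, -1.0, 0.0], [-0.0, -0.0, -1.0]]
force: [0.2, 0.6, 0.3]
width: 0.0005
```

Emit:
carry_out(motion=[[[0, 0, 0], [0, -1, 0], 1], [[0, 0, 0], [0, -2, 0], 1], [[0, 0, 0], [0, -3, 0], 1], [[0, 0, 0], [0, -4, 0], 1], [[0, 0, 0], [0, -5, 0], 1], [[0, 0, 0], [0, -6, 0], 1], [[0, 0, 0], [0, -7, 0], 1], [[0, 0, 0], [0, -8, 0], 1]])

```text
clock: 11.4
eef_pos: [0.5951, -0.036, 0.0492]
ee_rot: [[1.0, -0.022, 0.0], [-0.022, -1.0, 0.0], [0.0, -0.0, -1.0]]
force: [-0.6, -0.8, -0.3]
width: 0.0004
```

```bash
python3 look2.py 10
```

```text
[ 0.5951 -0.036   0.0492] [-0.55215676 -0.75638249 -0.28059914] 11.4
```

View pics/w10.png

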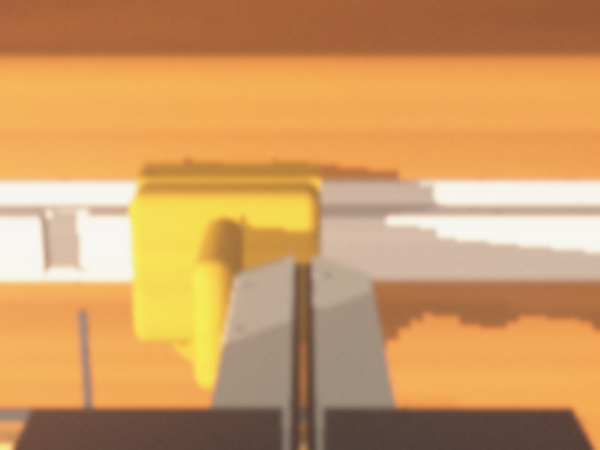

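View pics/s10.png

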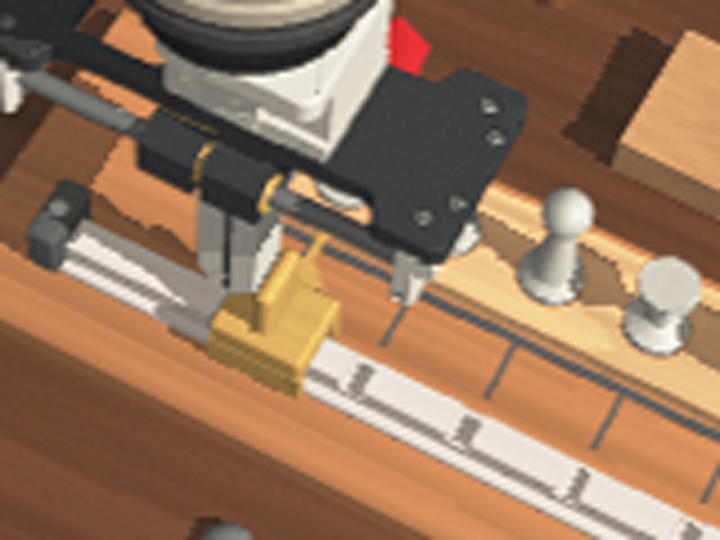

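Run:
```python
from h import *
T=np.array(monitor.observe()['eef_pos'])
for n,c,z in(('carL',(132,225),.046),('carR',(319,225),.046),('notch2',(61,240),.03),('carL2',(134,310),.046),('tabtopL',(194,300),.075),('line2',(84,345),.016)):
    print(n,(ray('wrist',(220+c[0]/3,180+c[1]/3),z)*1e3).round(1))
sc=lambda x,y:(270+x/4.5,205+y/4.5)
for n,c,z in(('notch2',(358,380),.03),('notch3',(463,433),.03),('carfrontNear',(301,378),.046),('carfrontFar',(340,318),.046),('carrearNear',(211,330),.046)): print(n,(ray('scene',sc(*c),z)*1e3).round(1))
```

```text
carL [ 6.057e+02 -1.000e-01  4.600e+01]
carR [604.9 -38.8  46. ]
notch2 [597.3  19.2  30. ]
carL2 [586.8   0.8  46. ]
tabtopL [600.8 -15.7  75. ]
line2 [565.   19.5  16. ]
notch2 [600.2  19.8  30. ]
notch3 [601.5  64.2  30. ]
carfrontNear [617.1   3.4  46. ]
carfrontFar [587.6   5.   46. ]
carrearNear [615.1 -35.6  46. ]
```

Emit:
carry_out(motion=[[[0, 0, 0], [0, -2, 0], 1], [[0, 0, 0], [0, -4, 0], 1], [[0, 0, 0], [0, -6, 0], 1], [[0, 0, 0], [0, -8, 0], 1], [[0, 0, 0], [0, -10, 0], 1], [[0, 0, 0], [0, -12, 0], 1], [[0, 0, 0], [0, -14, 0], 1], [[0, 0, 0], [0, -16, 0], 1]])

```text
clock: 12.3
eef_pos: [0.5955, -0.0202, 0.0492]
ee_rot: [[1.0, -0.022, -0.0], [-0.022, -1.0, 0.0], [-0.0, -0.0, -1.0]]
force: [-0.5, -2.3, 0.3]
width: 0.0003
```

Emit:
carry_out(motion=[[[0, 0, 0], [0, -2, 0], 1], [[0, 0, 0], [0, -4, 0], 1], [[0, 0, 0], [0, -6, 0], 1], [[0, 0, 0], [0, -8, 0], 1], [[0, 0, 0], [0, -10, 0], 1], [[0, 0, 0], [0, -12, 0], 1], [[0, 0, 0], [0, -14, 0], 1], [[0, 0, 0], [0, -16, 0], 1]])

```text
clock: 13.1
eef_pos: [0.5958, -0.0042, 0.0492]
ee_rot: [[1.0, -0.022, 0.0], [-0.022, -1.0, 0.0], [-0.0, -0.0, -1.0]]
force: [0.2, -0.4, -0.1]
width: 0.0005
```

Emit:
carry_out(motion=[[[0, 0, 0], [0, -1, 0], 1], [[0, 0, 0], [0, -2, 0], 1], [[0, 0, 0], [0, -3, 0], 1], [[0, 0, 0], [0, -4, 0], 1], [[0, 0, 0], [0, -5, 0], 1], [[0, 0, 0], [0, -6, 0], 1], [[0, 0, 0], [0, -7, 0], 1], [[0, 0, 0], [0, -8, 0], 1]])

```text
clock: 13.9
eef_pos: [0.596, 0.0023, 0.0492]
ee_rot: [[1.0, -0.023, -0.0], [-0.023, -1.0, -0.001], [-0.0, 0.001, -1.0]]
force: [-0.6, -9.8, 2.4]
width: 0.0004
```

Emit:
carry_out(motion=[[[0, 0, 0], [0, -2, 0], 1], [[0, 0, 0], [0, -4, 0], 1], [[0, 0, 0], [0, -6, 0], 1], [[0, 0, 0], [0, -8, 0], 1], [[0, 0, 0], [0, -10, 0], 1], [[0, 0, 0], [0, -12, 0], 1], [[0, 0, 0], [0, -14, 0], 1], [[0, 0, 0], [0, -16, 0], 1]])

```text
clock: 14.7
eef_pos: [0.5964, 0.0199, 0.0492]
ee_rot: [[1.0, -0.022, 0.0], [-0.022, -1.0, 0.0], [0.0, -0.0, -1.0]]
force: [0.8, -2.3, 0.9]
width: 0.0008
```

Emit:
carry_out(motion=[[[0, 0, 0], [0, -2, 0], 1], [[0, 0, 0], [0, -4, 0], 1], [[0, 0, 0], [0, -6, 0], 1], [[0, 0, 0], [0, -8, 0], 1], [[0, 0, 0], [0, -10, 0], 1], [[0, 0, 0], [0, -12, 0], 1], [[0, 0, 0], [0, -14, 0], 1], [[0, 0, 0], [0, -15, 0], 1]])

```text
clock: 15.5
eef_pos: [0.5967, 0.0349, 0.0492]
ee_rot: [[1.0, -0.022, -0.0], [-0.022, -1.0, 0.0], [-0.0, -0.0, -1.0]]
force: [-0.1, -1.2, 0.2]
width: 0.0007
```

```bash
python3 look2.py 11
```

```text
[0.5967 0.0349 0.0492] [-0.06170299 -1.20269982  0.1683926 ] 15.5
```

View pics/w11.png

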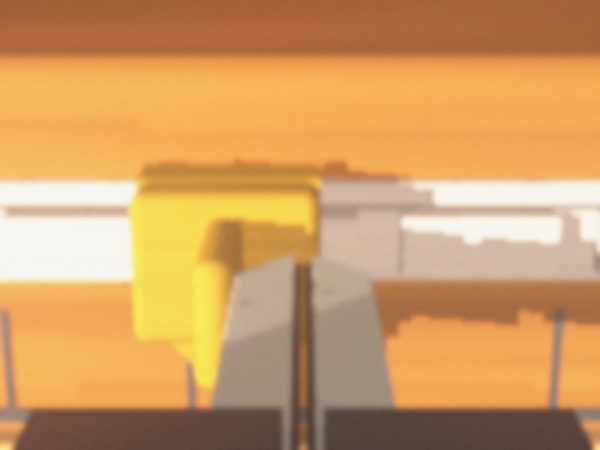

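View pics/s11.png

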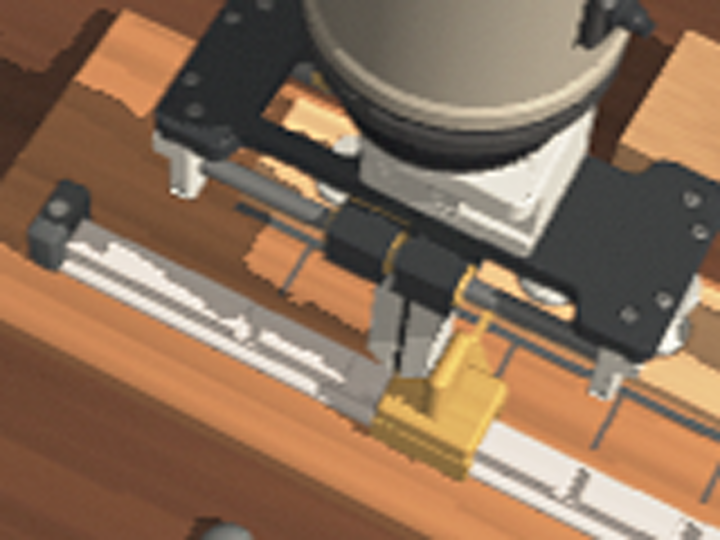

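Emit:
carry_out(motion=[[[0, 0, 0], [0, -1.5, 0], 1], [[0, 0, 0], [0, -3, 0], 1], [[0, 0, 0], [0, -4.5, 0], 1], [[0, 0, 0], [0, -6, 0], 1], [[0, 0, 0], [0, -7, 0], 1], [[0, 0, 0], [0, -8, 0], 1], [[0, 0, 0], [0, -9, 0], 1], [[0, 0, 0], [0, -9, 0], 1]])

```text
clock: 16.4
eef_pos: [0.5969, 0.0439, 0.0492]
ee_rot: [[1.0, -0.022, 0.0], [-0.022, -1.0, 0.0], [0.0, -0.0, -1.0]]
force: [-0.2, 0.1, 0.9]
width: 0.0006
```

```bash
python3 look2.py 12
```

```text
[0.5969 0.0439 0.0492] [-0.17038596  0.0647453   0.93615414] 16.4
```

View pics/w12.png

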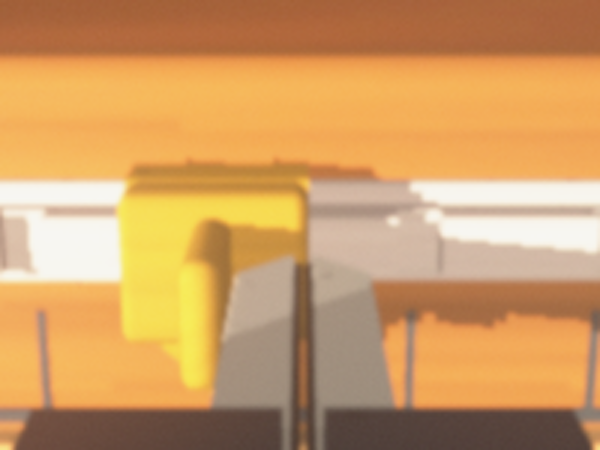

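Emit:
carry_out(motion=[[[0, 0, 0], [0, 2, 0], 1], [[0, 0, 0], [0, 6, 0], 1], [[0, 0, 0], [0, 12, 0], 1], [[0, 0, 0], [0, 18, 0], 1], [[0, 0, 0], [0, 22, -10], 1], [[0, 0, 0], [0, 22, -30], 1], [[0, 0, 0], [0, 22, -60], 1], [[0, 0, 0], [0, 22, -90], 1]])

```text
clock: 17.3
eef_pos: [0.5962, 0.0213, 0.1408]
ee_rot: [[1.0, -0.023, -0.0], [-0.023, -1.0, 0.0], [-0.0, -0.0, -1.0]]
force: [0.5, 0.8, 1.2]
width: 0.0007
```

Emit:
carry_out(motion=[[[0, 0, 0], [0, 10, -25], 1], [[0, 0, 0], [0, 45, -45], 1], [[0, 0, 0], [0, 80, -60], 1], [[0, 0, 0], [0, 115, -60], 1], [[0, 0, 0], [0, 150, -60], 1], [[0, 0, 0], [0, 185, -60], 1], [[0, 0, 0], [0, 210, -60], 1], [[0, 0, 0], [0, 220, -60], 1]])

```text
clock: 18.1
eef_pos: [0.5909, -0.2015, 0.1999]
ee_rot: [[1.0, -0.026, 0.0], [-0.026, -1.0, -0.001], [0.0, 0.001, -1.0]]
force: [0.3, -0.5, -0.3]
width: 0.0007
```

Run:
```python
from h import *
s=monitor.observe();print(s['eef_pos'],s['force'],s['clock'])
t=eyes.get_image('top');cv2.imwrite('pics/t13.png',cv2.resize(t[120:370,90:370],None,fx=2.4,fy=2.4,interpolation=cv2.INTER_CUBIC))
t=eyes.get_image('scene');cv2.imwrite('pics/s13.png',cv2.resize(t[160:370,250:490],None,fx=2.8,fy=2.8,interpolation=cv2.INTER_CUBIC))
```

```text
[ 0.59090678 -0.20152183  0.19987053] [ 0.28911904 -0.46195656 -0.26470221] 18.1
```

View pics/t13.png

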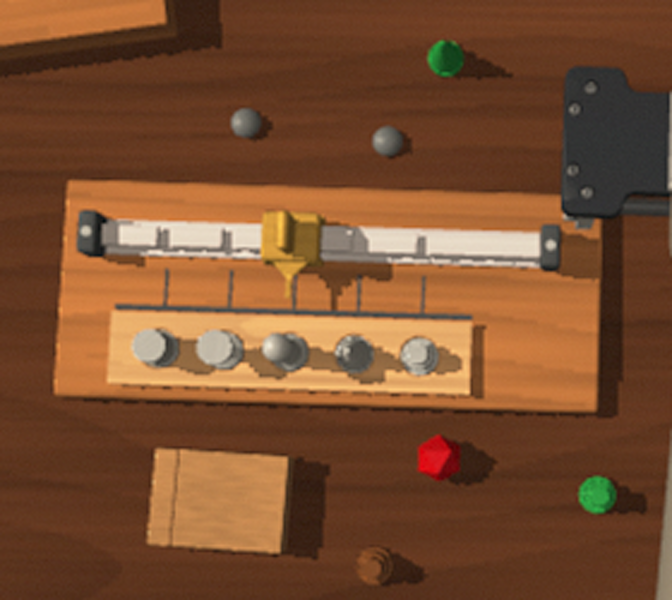

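View pics/s13.png

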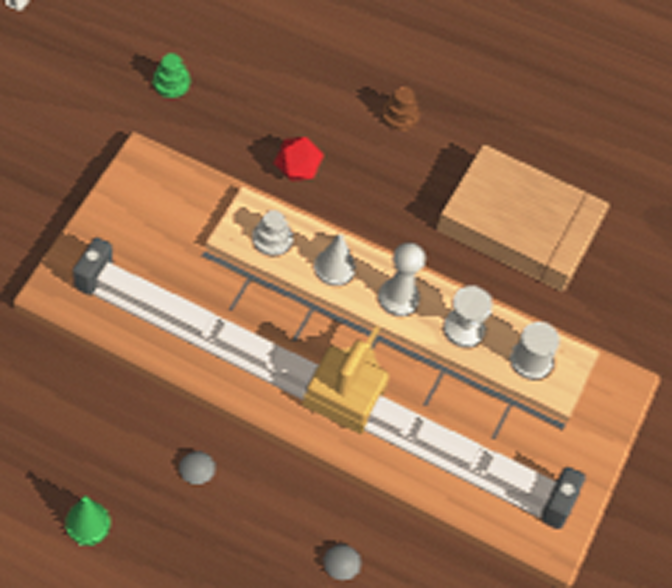

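Run:
```python
from h import *
t=eyes.get_image('top');o=cv2.imread('pics/top0.png')
for im in(o,t):
    m=cv2.inRange(cv2.cvtColor(im,cv2.COLOR_BGR2HSV),(18,150,120),(32,255,255));m[:200]=0;m[250:]=0;m[:,:110]=0;m[:,350:]=0
    n,l,st,ce=cv2.connectedComponentsWithStats(m);i=1+st[1:,4].argmax();x,y,w,h,A=st[i]
    print(st[i],[(ray('top',(u,y+12),.046)*1e3).round(1)[:2] for u in(x-.5,x+w-.5)])
c=(262/2.4+90+.0,235/2.4+120);
d=cv2.absdiff(o,t).max(2);print('pawn row diff',d[250:290,135:285].mean(), 'props',d[300:365,145:290].mean(),d[160:190,180:265].mean(),d[240:305,430:495].mean())
s=monitor.observe();print(s['clock'],s['dq'])
```

```text
[261 210  25  36 540] [array([590.8, -18.8]), array([591.1, -59.6])]
[199 208  24  36 458] [array([593.3,  82.4]), array([593.6,  43.2])]
pawn row diff 46.108666666666664 props 33.8462599469496 32.217254901960786 78.59952662721894
18.25 [-0.02335036 -0.00234093 -0.01831129  0.00705505 -0.00178173 -0.0024829
 -0.00658369]
```

Run:
```python
from h import *
t=eyes.get_image('top');o=cv2.imread('pics/top0.png')
g=lambda i:cv2.cvtColor(i,cv2.COLOR_BGR2GRAY).astype(np.float32)
print(o.mean(),t.mean())
for n,(a,b,c,d) in dict(pawns=(250,290,135,290),box=(300,360,140,225),d20=(298,322,258,290),stones=(160,190,180,265)).items():
    T=g(o)[a:b,c:d];r=cv2.matchTemplate(g(t)[a-6:b+6,c-6:d+6],T,cv2.TM_CCOEFF_NORMED);_,v,_,p=cv2.minMaxLoc(r);print(n,round(v,3),p[0]-6,p[1]-6)
s=monitor.observe();print(s['clock'],s['eef_pos'],s['force'])
```

```text
100.45496744791667 95.90864149305555
pawns 0.996 0 0
box 0.999 0 0
d20 0.978 0 0
stones 0.994 0 0
18.3 [ 0.59169216 -0.19691504  0.19946377] [-0.36780732  1.17611496  0.02580902]
```

Matching against the first picture gives zero shift for the pawns, card box, die and stones. The pointer is at stop 3, so I'm handing in.

```bash
python3 -c "
from station import manip
print(manip.sign_off())"
```

```text
the job is handed in; nothing more can be done
None
```

The brass pointer is seated in click stop 3, level with the ball-topped pawn, and I handed the job in at about 18.3 s of the 53 s allowed.

I closed the gripper and pushed the back of the tab slowly along the rail, past stops 1 and 2. At stop 3 the pointer jumped about 2.5 mm ahead of the finger, which is the click. I then backed off and moved the arm clear.

**Last checks:**
- **Pointer position:** the carriage centre was at y ≈ 62.8 mm against 63.4 mm for notch 3, and the needle pointed at line 3 and the ball pawn.
- **Pawns, box, die and stones:** all showed zero pixel shift against the first picture.
- **Coaster:** I left it out of that comparison, but the arm never came near it.
- **Push force:** the highest reading was 9.8 N, while leaving stop 2. Force was only read at the end of each move, so brief peaks in between would not show.

**What disagreed:**
- **Fingertip height:** in the pictures the fingertips ended about 25 mm higher than the stated 14 mm ahead of the TCP. My first approach therefore passed over the tab without touching it. I backed off, went about 18 mm lower and pushed from there.
- **Image difference:** a plain before/after brightness difference came out large; the second picture was slightly darker overall. I relied on the shift check instead.

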